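Gather the tubes in the tote's pouring corner and hold it over the dish

TASK

Three micro-tubes lie scattered in the grey parts tote. Pick the tote up and hold it in the air, tilted towards its cut-off pouring corner, so that all three tubes have slid together into that corner and its pouring lip is over the middle of the round glass dish, without the tubes falling out. Finish while still holding it tilted and still like that; do not touch the dish with the tote, and leave the dish and the other things on the bench where they are.

Things in the scene. Friction and masses are not known exactly. Their poses are not given: they have to be found in the camera images.
- tote: grey open tote, 200 (x) by 150 (y) mm, walls 45 high, 3 thick, floor 3, 0.28 kg; origin: centre of underside, z up. Its -x, +y corner is cut off at 45 deg, 35 mm along each side, with a lower 30 mm wall and a flared pouring lip (14 mm out); the others are square. A black bar handle on two posts bridges its middle along y, up to z = 106 mm, y = +-80 mm
- handle (a point): middle of the tote's black bar handle, 97 mm above the underside. The flat-sided bar runs along the tote's y, 148 mm clear, 14 mm wide (along x), 18 mm tall, 85 mm free under it. Grip it from above, closing along the tote's x
- lip_corner (a point): corner where the tubes shall gather: on the tote's floor, at the inner foot of the cut-off corner's wall, (-80.5, 55.5, 3) mm in the tote's frame. Floor and walls are slippery: tubes slide at about 17 deg of tilt (less if they roll), surely at 30 to 40 deg
- lip_edge (a point): top of the cut-off corner's low wall, middle of its outer edge, where the pouring lip begins: at (-82.5, 57.5, 30) mm in the tote's frame
- tube_0: 1.5 ml plastic micro-tube with a flat cap, 42 mm long (along its y, cap at +y), 13 mm thick, 12 g, lying loose in the tote; origin under the middle of its length as it lies on its side (x and z turn with it when it rolls)
- tube_1: 1.5 ml plastic micro-tube with a flat cap, 42 mm long (along its y, cap at +y), 13 mm thick, 12 g, lying loose in the tote; origin under the middle of its length as it lies on its side (x and z turn with it when it rolls)
- tube_2: 1.5 ml plastic micro-tube with a flat cap, 42 mm long (along its y, cap at +y), 13 mm thick, 12 g, lying loose in the tote; origin under the middle of its length as it lies on its side (x and z turn with it when it rolls)
- dish: low round dish of clear glass, 162 mm across, 45 mm high, 0.24 kg, empty, standing on the bench to the left of the tote; origin at the centre of its underside
- timer: bystander: white bench timer lying on its back, 68 x 68 x 20 mm; origin at the centre of its underside
- tape: bystander: roll of white tape lying flat, 66 mm across, 19 mm high; origin at the centre of its underside
- bottle: bystander: small brown reagent bottle, 45 mm across, 85 mm high; origin at the centre of its underside

How it is judged:
By the outcome, as a careful person would: the job done as asked, in the order asked, and still so for the second after the job is handed in, while the arm keeps its last pose, push and grip.
It also fails if it takes over 38 s, if anything falls off the work surface, if the arm or the gripper's body presses on something with over 40 N, if the wrist force passes 120 N, or if a joint passes its speed limit or range.

ROBOT

A 7-joint arm with a two-finger parallel gripper is mounted at the origin on a cart in front of the work surface, level with it; the furniture and walls round the work are solid. World frame = base frame: x ahead of the robot, y to its left, z up, the work surface at z = 0. Lengths are in m, angles in rad, forces in N, time in s.
With the tool pointing down it reaches from about 0.425 to 0.925 m from the base axis. Payload 6.8 kg.
Tool frame: the origin (TCP) lies at the centre of the arm's flange, where the gripper is bolted on; the fingertips stand 173 mm ahead of it and the grasp point (between the pads) lies 155 mm ahead of it; z points along the fingers, y is the line along which they close (so a half turn about z gives the same grasp; the last joint's range is limited). The gripper opens to 85 mm and grips with 20 to 120 N. Pads are 22 mm wide; open, the fingers measure 114 mm over their backs; the gripper's body (76 mm by 85 mm) begins 54 mm behind the grasp point. The pads swing forward as they close: fully open they stand 13 mm farther back than shut.
Start: joints at [1.14, 0.477, 0.022, 1.555, -0.011, 1.109, -0.083], TCP at [0.214, -0.64, 0.405] pointing down, gripper open.
Joint ranges: [-2.96, 2.96], [-0.34, 2.1], [-1.41, 1.46], [0.24, 2.44], [-1.37, 4.51], [0.17, 1.92], [-2.96, 2.96]. Speed limits (rad/s): [2.39, 2.39, 3.14, 3.14, 3.14, 3.14, 3.14].

INTERFACE

Orientations are given as a unit quaternion [w, x, y, z].
In Python, from cell import env, cams gives the robot as it stands.
- The arm moves only by the tool jog_arm, never from a script. Its argument "series" is a list of rows, each a list of 5 numbers: the shift along the tool's x, y, z in m, then the turn about the tool's z in rad, then the opening, from 0 (shut) to 1 (fully open). A call has 1 to 5 rows; each row is the pose to reach, as a shift and turn from the pose commanded when the call began, along the tool's axes at that moment; what a row does not reach only later rows make up. A row lasts 1/10 s, in which the tool goes at most 50 mm and 8.59 degrees, less where a joint would pass 70% of its speed; a pose out of reach is approached as far as the arm can. A call with a gripper value outside its range is refused whole. The fingers move at their own pace and stop on an object; the grip force is fixed at half the most. Time passes only in rows, so rows that repeat a pose let the fingers close. It gives the time, the measured TCP pose, the force, the opening and the grip force at its end, in the units of the state.
- env.read_state(): the state, without advancing time (a new reading comes with each control period).
- cams.capture(name): name is "scene" or "side" or "wrist"; returns the picture (480x640x3 uint8, red, green, blue); there is no depth.
- cams.calibration(name): a dict with "fov_y" (degrees; the focal length in pixels is half the picture's height over the tangent of half this angle, whatever the lens; pixels are square), "cx", "cy" (the principal point, pixels), "k1" (the pictures are not rectified: a ray, as slopes to the right and down, at radius r is drawn at 1 + k1 r^2 times it, then the intrinsics apply), "rvec" (rotation vector, rad) and "tvec" (3), from world to camera coordinates, as OpenCV has them; the wrist camera has in their place "T_tool_cam" (4x4, takes a point from camera to tool coordinates, whose origin is the TCP and whose axes are the flange's). Camera axes: x right, y down, z forward; pixel columns grow to the right and rows downward; lengths in m; the calibration is good to about 2 mm. A picture is of the moment at which its call begins: read the wrist's pose just before it. calibration takes no time and is no camera call.
- env.sign_off(): hands the job in; it is judged then, once.
The state is a dict: "clock": time; "q": joint angles; "dq": joint speeds; "tau": joint torques, N m; "position": TCP position; "orientation": TCP orientation; "ft_force": force on the tool from outside, world axes, zero at the start; "torque": the same for the moment, N m; "gripper_width": finger opening in m; "finger_force": force on a finger pad.
Only numpy, scipy, OpenCV 4.12 (cv2) and the standard library are available. Lean on these libraries where they do the work, as an engineer would, in place of code of your own. Each camera call takes 0.05 s, during which the arm holds its last target. There are 200 camera calls.

## Working session

There is one attempt and no reset: what is moved stays moved. The work goes in short steps, Python scripts to look and compute and a tool call to move; the robot and the scene stay as the last step left them, time stands still between calls to the robot, and variables do not carry over. Pictures are saved under pics/ and viewed, at most 10 in all, crops included, and the job is handed in when it is done.

Besides the shell and the picture viewer there is one more tool, called after "Call:" by a JSON object that holds its "api" and its "payload", one argument or row to a line. jog_arm: Moves the arm, as the interface text tells. Its arguments: {"type":"object","properties":{"series":{"type":"array","items":{"type":"array","items":{"type":"number"}}}},"required":["series"]}

```bash
ls; mkdir -p pics; python3 - <<'E'
from cell import env,cams
import cv2,numpy as np
s=env.read_state();print(s)
for n in("scene","side"):
    cv2.imwrite(f"pics/{n}0.png",cams.capture(n)[:,:,::-1]);c=cams.calibration(n);print(n,c)
print(cams.calibration("wrist"))
E
```

```text
pics
{'clock': 0.0, 'q': array([ 1.13989553,  0.47777862,  0.0223335 ,  1.55644409, -0.01150185,
        1.10934744, -0.08309687]), 'dq': array([-4.26873819e-04, -4.30655684e-04, -2.04939325e-04, -7.41820320e-04,
        4.72031623e-04,  7.69358913e-05, -6.91299478e-04]), 'tau': array([ 4.44466541e-04, -5.96439493e+01,  1.60848476e+00, -2.81185770e+01,
        1.25244947e-02,  9.54562915e-03, -1.75245214e-05]), 'position': array([ 0.21404723, -0.63986404,  0.40374284]), 'orientation': array([-8.99687502e-04,  9.87000413e-01,  1.60715059e-01, -2.13719643e-04]), 'ft_force': array([-0.74342259,  0.94054494,  0.49305331]), 'torque': array([ 0.06809137, -0.04425954,  0.01986079]), 'finger_force': 0.0, 'gripper_width': 0.08526160242426531}
scene {'fov_y': 42.90214204391653, 'cx': 311.428453524205, 'cy': 241.819310565871, 'k1': 0.03630448905325312, 'rvec': array([ 2.51755854, -0.26483244,  0.06658253]), 'tvec': array([-0.58012933,  0.13434185,  1.29620554])}
side {'fov_y': 54.5148352867722, 'cx': 310.62146284523465, 'cy': 232.94041664117768, 'k1': -0.003944170356022678, 'rvec': array([ 0.09091983, -2.62024054,  1.64088215]), 'tvec': array([0.62109636, 0.10586665, 0.86941652])}
{'fov_y': 69.26510542658937, 'cx': 321.4768652484713, 'cy': 240.72355388925095, 'k1': -0.04166023906294985, 'T_tool_cam': array([[ 2.46533807e-04, -9.59989328e-01, -2.80036479e-01,
         7.24361221e-02],
       [ 9.99999914e-01,  3.30290330e-04, -2.51900776e-04,
        -1.66838648e-04],
       [ 3.34315398e-04, -2.80036393e-01,  9.59989327e-01,
         3.06105760e-02],
       [ 0.00000000e+00,  0.00000000e+00,  0.00000000e+00,
         1.00000000e+00]])}
```

View pics/scene0.png

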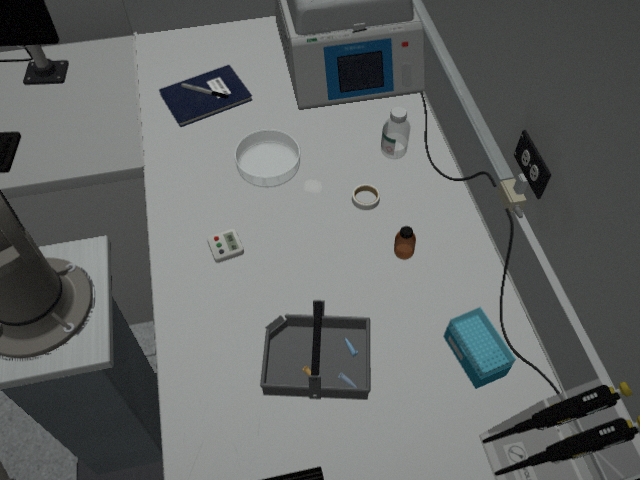

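View pics/side0.png

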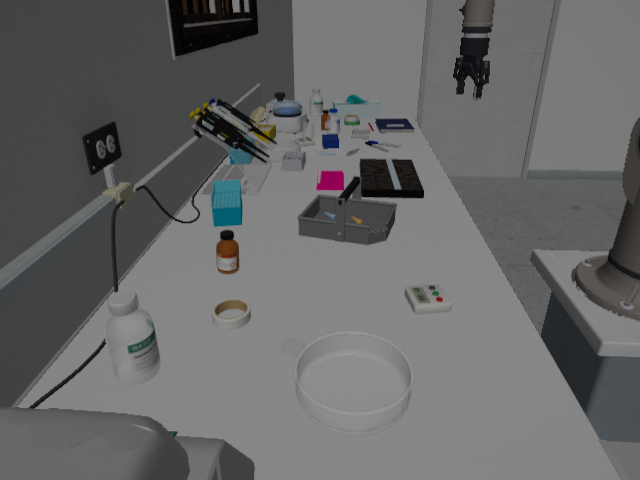

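Scene view: the tote has its bar from (319,303) to (315,392), the cut corner is at about (275,325), and the dish rim is centred near (268,157). Side view: the bar runs from (357,181) to (340,203), and the dish rim spans 295–413 around (354,370).

```bash
cat > h.py <<'E'
from cell import env,cams
import cv2,numpy as np
from scipy.spatial.transform import Rotation as R
def K(c):
    f=240/np.tan(np.radians(c["fov_y"]/2));return np.array([[f,0,c["cx"]],[0,f,c["cy"]],[0,0,1]]),np.array([c["k1"],0,0,0,0.])
def ray(n,px,s=None):
    c=cams.calibration(n);k,d=K(c)
    u=cv2.undistortPoints(np.array([[px]],float),k,d).ravel();v=np.array([*u,1])
    if n=="wrist":
        T=np.array(c["T_tool_cam"]);w,x,y,z=s["orientation"];Rt=R.from_quat([x,y,z,w]).as_matrix()
        return Rt@T[:3,3]+s["position"],Rt@T[:3,:3]@v
    Rm=cv2.Rodrigues(c["rvec"])[0];return -Rm.T@c["tvec"],Rm.T@v
def onz(n,px,z,s=None):
    o,d=ray(n,px,s);return o+d*(z-o[2])/d[2]
def tri(rays):
    A=np.zeros((3,3));b=np.zeros(3)
    for o,d in rays:
        d=d/np.linalg.norm(d);P=np.eye(3)-np.outer(d,d);A+=P;b+=P@o
    p=np.linalg.solve(A,b);return p,[np.linalg.norm(np.cross(p-o,d/np.linalg.norm(d))) for o,d in rays]
E
python3 - <<'E'
from h import *
np.set_printoptions(precision=4,suppress=True)
print("bar far(+y) end",tri([ray("scene",(319,301)),ray("side",(341,199))]))
print("bar near end",tri([ray("scene",(315,377)),ray("side",(358,179))]))
for n,ps in {"scene":[(319,301),(315,377)],"side":[(341,199),(358,179)]}.items():
    print(n,[onz(n,p,.106)for p in ps])
print("dish rim",[onz("scene",p,.045) for p in [(235,157),(301,157),(268,131),(268,172)]],tri([ray("scene",(268,152)),ray("side",(354,365))]))
print("side rim",[onz("side",p,.045) for p in [(295,375),(413,375),(354,336),(354,398)]])
print("tote corners",[onz("scene",p,.045) for p in [(370,318),(370,391),(263,388),(267,336),(285,317)]])
E
```

```text
bar far(+y) end (array([ 0.5705, -0.1725,  0.1019]), [np.float64(0.0023408411988184636), np.float64(0.0023408411988183903)])
bar near end (array([ 0.5311, -0.3198,  0.0972]), [np.float64(0.002507212807822879), np.float64(0.002507212807823046)])
scene [array([ 0.5724, -0.1747,  0.106 ]), array([ 0.533 , -0.3235,  0.106 ])]
side [array([ 0.5681, -0.1616,  0.106 ]), array([ 0.5293, -0.294 ,  0.106 ])]
dish rim [array([0.4656, 0.2895, 0.045 ]), array([0.6209, 0.2554, 0.045 ]), array([0.5577, 0.3587, 0.045 ]), array([0.5354, 0.2252, 0.045 ])] (array([0.5439, 0.2889, 0.0447]), [np.float64(0.0021659955025298224), np.float64(0.0021659955025298723)])
side rim [array([0.6193, 0.3135, 0.045 ]), array([0.4647, 0.3035, 0.045 ]), array([0.5412, 0.2276, 0.045 ]), array([0.5422, 0.3487, 0.045 ])]
tote corners [array([ 0.6707, -0.2002,  0.045 ]), array([ 0.6315, -0.3465,  0.045 ]), array([ 0.4388, -0.2994,  0.045 ]), array([ 0.4634, -0.196 ,  0.045 ]), array([ 0.5054, -0.1623,  0.045 ])]
```

Call:
{"api": "jog_arm", "payload": {
  "series": [
    [0, 0, -0.05, 0, 1],
    [0, 0, -0.1, 0, 1],
    [0, 0, -0.15, 0, 1],
    [0, 0, -0.2, 0, 1],
    [0, 0, -0.25, 0, 1]
  ]
}}

```text
clock: 0.6
position: [0.2139, -0.6397, 0.6565]
orientation: [-0.0, 0.987, 0.161, -0.0]
ft_force: [0.8, -1.9, 0.5]
gripper_width: 0.0856
finger_force: 0.0
```

Call:
{"api": "jog_arm", "payload": {
  "series": [
    [0, 0, -0.05, 0, 1],
    [0, 0, -0.1, 0, 1],
    [0, 0, -0.15, 0, 1],
    [0, 0, -0.2, 0, 1],
    [0, 0, -0.25, 0, 1]
  ]
}}

```text
clock: 1.1
position: [0.2072, -0.6017, 0.8413]
orientation: [0.044, 0.986, 0.16, 0.008]
ft_force: [0.7, -0.5, -1.2]
gripper_width: 0.0855
finger_force: 0.0
```

```bash
python3 -c "
from h import *
s=env.read_state();print(s['q'],s['position'],s['orientation'])"
```

```text
[ 0.83099844  0.38545119  0.59464205  0.80237064 -0.23953671  1.91469813
  0.03890134] [ 0.20724911 -0.60173158  0.84125   ] [0.0441829  0.9861685  0.15955691 0.00782052]
```

Call:
{"api": "jog_arm", "payload": {
  "series": [
    [0, 0, 0.05, 0, 1],
    [0, 0, 0.1, 0, 1],
    [0, 0, 0.15, 0, 1],
    [0, 0, 0.15, 0, 1]
  ]
}}

```text
clock: 1.5
position: [0.2116, -0.6125, 0.6833]
orientation: [0.036, 0.987, 0.159, 0.006]
ft_force: [1.0, 0.6, -1.9]
gripper_width: 0.0855
finger_force: 0.0
```

```bash
python3 -c "
from h import *
s=env.read_state();print(s['q'],s['position'],s['orientation'])"
```

```text
[ 0.75032749  0.32665075  0.57335916  1.22729182 -0.17885947  1.56341444
  0.03690587] [ 0.21159259 -0.61254017  0.68328114] [0.03579863 0.98656476 0.15927928 0.00620838]
```

```bash
cat >> h.py <<'E'
np.set_printoptions(precision=4,suppress=True)
def goto(grasp,yawy,off=.155):
    """tool shift & turn so that grasp point (off ahead of TCP) lies at grasp, tool y heading yawy deg; keeps tilt"""
    s=env.read_state();w,x,y,z=s["orientation"];M=R.from_quat([x,y,z,w]).as_matrix()
    cur=np.degrees(np.arctan2(M[1,1],M[0,1]));d=(yawy-cur+180)%360-180
    p=M.T@(np.array(grasp)-M[:,2]*off-s["position"])
    t=np.degrees(np.arccos(-M[2,2]))
    print("shift",p,"turn",-np.radians(d),"cur yaw",cur,"tilt",t,"az",np.degrees(np.arctan2(M[1,2],M[0,2])),"q",s["q"],"gp",s["position"]+M[:,2]*off,"t",s["clock"])
E
python3 -c "
from h import *
goto((.552,-.248,.27),-14.9)"
```

```text
shift [ 0.4375 -0.2683  0.2402] turn -0.9906387783152462 cur yaw -71.65942101945959 tilt 4.1643701927791925 az -70.99016452427645 q [ 0.7503  0.3267  0.5734  1.2273 -0.1789  1.5634  0.0369] gp [ 0.2153 -0.6232  0.5287] t 1.5
```

Call:
{"api": "jog_arm", "payload": {
  "series": [
    [0.04, -0.025, 0.01, -0.14, 1],
    [0.08, -0.05, 0.02, -0.28, 1],
    [0.12, -0.074, 0.04, -0.42, 1],
    [0.16, -0.098, 0.06, -0.56, 1],
    [0.2, -0.122, 0.09, -0.7, 1]
  ]
}}

```text
clock: 2.0
position: [0.3629, -0.4465, 0.6016]
orientation: [0.049, 0.87, 0.49, -0.007]
ft_force: [0.1, -0.4, -0.1]
gripper_width: 0.0855
finger_force: 0.0
```

```bash
python3 -c "
from h import *
goto((.552,-.248,.27),-14.9)"
```

```text
shift [0.2873 0.0332 0.1635] turn -0.28255614368881615 cur yaw -31.08927450886121 tilt 5.678824720262296 az -68.49682189335893 q [ 0.4681  0.1617  0.3552  1.5662 -0.02    1.3315  0.2753] gp [ 0.3685 -0.4607  0.4473] t 2.0
```

Call:
{"api": "jog_arm", "payload": {
  "series": [
    [0.043, 0.005, 0.024, -0.1, 1],
    [0.086, 0.01, 0.048, -0.2, 1],
    [0.129, 0.015, 0.072, -0.28, 1],
    [0.172, 0.02, 0.096, -0.28, 1],
    [0.215, 0.025, 0.12, -0.28, 1]
  ]
}}

```text
clock: 2.5
position: [0.5014, -0.288, 0.4699]
orientation: [0.046, 0.796, 0.604, -0.013]
ft_force: [0.4, -0.2, 0.2]
gripper_width: 0.0855
finger_force: 0.0
```

```bash
python3 -c "
from h import *
goto((.552,-.248,.25),-14.9)
s=env.read_state()
cv2.imwrite('pics/w1.png',cams.capture('wrist')[:,:,::-1])"
```

```text
shift [0.0688 0.0253 0.0621] turn -0.00998682730288432 cur yaw -15.472203055181291 tilt 5.508266895803569 az -68.23004936129456 q [0.2408 0.2415 0.187  1.7517 0.0253 1.0835 0.1375] gp [ 0.5069 -0.3018  0.3156] t 2.5
```

View pics/w1.png

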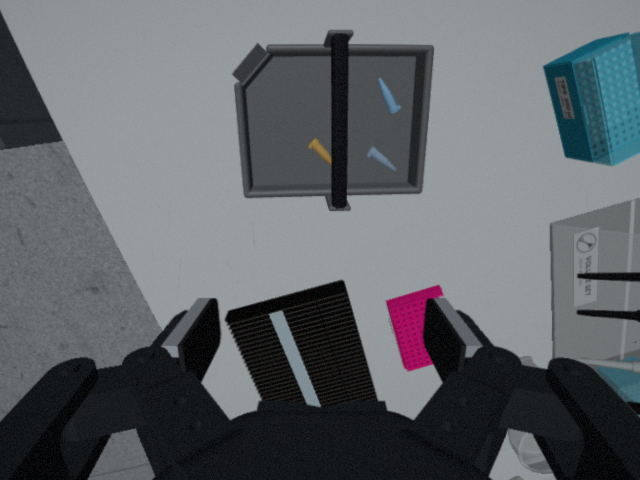

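Wrist view: the bar top runs from about (341,38) to (339,196), nearly vertical in the picture. The cut corner is at the upper left (252,62), and all three tubes lie on the floor.

```bash
python3 -c "
from h import *
s=env.read_state()
a=[onz('wrist',p,.106,s) for p in [(341,33),(339.5,202)]];print(a,np.mean(a,0))
print(np.linalg.norm(a[0]-a[1]),np.degrees(np.arctan2(*(a[0]-a[1])[[1,0]]))-90)
for sp,wp in [((319,301),(341,33)),((315,380),(339.5,202))]: print(tri([ray('scene',sp),ray('wrist',wp,s)]))
goto((.552,-.248,.20),-14.9)
"
```

```text
[array([ 0.5744, -0.1616,  0.106 ]), array([ 0.5387, -0.3005,  0.106 ])] [ 0.5566 -0.231   0.106 ]
0.14342172601503264 -14.427855659962049
(array([ 0.5777, -0.1565,  0.0737]), [np.float64(0.001527897118836225), np.float64(0.0015278971188360875)])
(array([ 0.5377, -0.3118,  0.0631]), [np.float64(0.00261490321860075), np.float64(0.002614903218600862)])
shift [0.0619 0.0225 0.1075] turn 0.0001222150348201726 cur yaw -14.892997594311751 tilt 5.077598992209593 az -68.5950406109826 q [0.235  0.2472 0.1771 1.7555 0.0226 1.0804 0.1336] gp [ 0.5107 -0.2929  0.3103] t 2.55
```

Call:
{"api": "jog_arm", "payload": {
  "series": [
    [0.03, 0.012, 0.03, 0, 1],
    [0.06, 0.022, 0.06, 0, 1],
    [0.066, 0.021, 0.09, 0, 1],
    [0.066, 0.021, 0.105, 0, 1],
    [0.066, 0.021, 0.105, 0, 1]
  ]
}}

```text
clock: 3.05
position: [0.5415, -0.24, 0.3587]
orientation: [0.044, 0.795, 0.604, -0.015]
ft_force: [0.3, -0.6, 0.1]
gripper_width: 0.0857
finger_force: 0.0
```

```bash
python3 -c "
from h import *
cams.capture('wrist')
goto((.553,-.243,.097),-14.6)
s=env.read_state()
cv2.imwrite('pics/w2.png',cams.capture('wrist')[:,:,::-1])
for p in [(320,10),(320,100),(320,200)]: print(onz('wrist',p,.106,s))
"
```

```text
shift [ 0.0207 -0.0026  0.1075] turn -0.01493615534811374 cur yaw -15.455778663598673 tilt 5.363798341120148 az -70.11681865628458 q [0.1745 0.3741 0.1507 1.8362 0.0247 0.8778 0.0262] gp [ 0.5465 -0.2541  0.2058] t 3.1
[ 0.5874 -0.1267  0.106 ]
[ 0.575  -0.1714  0.106 ]
[ 0.5589 -0.2294  0.106 ]
```

View pics/w2.png

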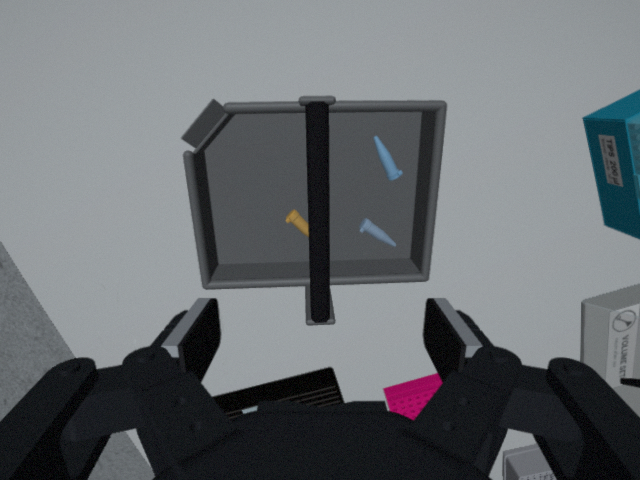

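Wrist view: the bar top runs from (318,100) to (320,321), midway between the fingers.

```bash
python3 -c "
from h import *
s=env.read_state()
a=[onz('wrist',p,.106,s) for p in [(318,99),(320,322)]];m=np.mean(a,0);print(a,m,np.linalg.norm(a[0]-a[1]),np.degrees(np.arctan2(*(a[0]-a[1])[[1,0]]))-90)
goto((m[0],m[1],.097),-15)
"
```

```text
[array([ 0.5744, -0.1708,  0.106 ]), array([ 0.5345, -0.3189,  0.106 ])] [ 0.5544 -0.2448  0.106 ] 0.15339155105081015 -15.09739007228275
shift [ 0.0195 -0.0011  0.1085] turn -0.008119715136082844 cur yaw -15.465225408146049 tilt 5.415559517917577 az -69.31589821792268 q [0.1745 0.3729 0.1508 1.8361 0.0247 0.8775 0.0262] gp [ 0.5466 -0.2542  0.2065] t 3.15
```

Call:
{"api": "jog_arm", "payload": {
  "series": [
    [0.018, 0, 0.04, -0.008, 1],
    [0.0195, -0.001, 0.08, -0.008, 1],
    [0.0195, -0.001, 0.107, -0.008, 1],
    [0.0195, -0.001, 0.107, -0.008, 1],
    [0.0195, -0.001, 0.107, -0.008, 0.5]
  ]
}}

```text
clock: 3.65
position: [0.5485, -0.2305, 0.2524]
orientation: [0.045, 0.793, 0.607, -0.014]
ft_force: [-0.2, -0.6, 0.1]
gripper_width: 0.0732
finger_force: 0.0
```

Call:
{"api": "jog_arm", "payload": {
  "series": [
    [0, 0, 0, 0, 0],
    [0, 0, 0, 0, 0],
    [0, 0, 0, 0, 0],
    [0, 0, 0, 0, 0],
    [0, 0, 0, 0, 0]
  ]
}}

```text
clock: 4.15
position: [0.5478, -0.2297, 0.2515]
orientation: [0.044, 0.793, 0.608, -0.014]
ft_force: [-0.2, 0.4, 6.3]
gripper_width: 0.0132
finger_force: 58.6
```

```bash
python3 -c "
from h import *
goto((.5544,-.2448,.097),-15)
s=env.read_state();print(s['gripper_width'],s['finger_force'],s['ft_force'])
"
```

```text
shift [-0.0011  0.002   0.0003] turn 0.0012675259693548694 cur yaw -14.927376111532752 tilt 5.32784833919353 az -70.17466645700394 q [0.172  0.5198 0.1307 1.9068 0.0167 0.6638 0.0084] gp [ 0.5527 -0.2432  0.0971] t 4.15
0.013153776671706589 58.566665264661424 [-0.184   0.4205  6.3369]
```

Call:
{"api": "jog_arm", "payload": {
  "series": [
    [0, 0, -0.015, 0, 0],
    [0, 0, -0.045, 0, 0],
    [0, 0, -0.085, 0, 0],
    [0.01, 0, -0.13, -0.06, 0],
    [0.03, -0.01, -0.175, -0.15, 0]
  ]
}}

```text
clock: 4.65
position: [0.5397, -0.1841, 0.4238]
orientation: [0.043, 0.745, 0.665, -0.018]
ft_force: [0.4, 1.2, -3.0]
gripper_width: 0.013
finger_force: 59.4
```

```bash
python3 -c "
from h import *
goto((.55,.29,.55),65)
s=env.read_state();print(s['gripper_width'],s['finger_force'],s['ft_force'])
cv2.imwrite('pics/s2.png',cams.capture('scene')[:,:,::-1])"
```

```text
shift [ 0.4598 -0.0375 -0.3222] turn -1.2459162861090978 cur yaw -6.385744820665234 tilt 5.345660111228673 az -71.27843466338825 q [0.1059 0.2723 0.1114 1.8163 0.0593 1.0074 0.0689] gp [ 0.5444 -0.1978  0.2695] t 4.65
0.013000825968616384 59.391769766807556 [ 0.4491  1.1823 -3.0064]
```

View pics/s2.png

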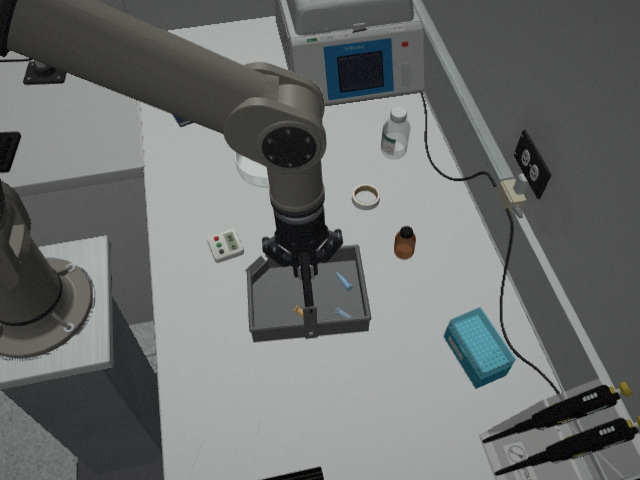

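The tote hangs level from the gripper with the three tubes inside, at about (305,290). Nothing else has moved.

Call:
{"api": "jog_arm", "payload": {
  "series": [
    [0.03, -0.003, -0.03, -0.13, 0],
    [0.065, -0.006, -0.06, -0.26, 0],
    [0.1, -0.009, -0.09, -0.39, 0],
    [0.135, -0.012, -0.12, -0.52, 0],
    [0.17, -0.015, -0.15, -0.65, 0]
  ]
}}

```text
clock: 5.2
position: [0.5391, 0.0014, 0.5575]
orientation: [0.034, 0.491, 0.87, -0.031]
ft_force: [1.3, -0.1, -3.9]
gripper_width: 0.0127
finger_force: 59.5
```

```bash
python3 -c "
from h import *
goto((.55,.29,.7),65)"
```

```text
shift [ 0.2277  0.1552 -0.3218] turn -0.5931076422904638 cur yaw 31.01743529980151 tilt 5.278567944112438 az -71.29663316054665 q [-0.0745  0.1378 -0.079   1.6749  0.105   1.3146  0.3636] gp [ 0.5437 -0.0121  0.4031] t 5.2
```

Call:
{"api": "jog_arm", "payload": {
  "series": [
    [0.025, 0.018, -0.035, -0.12, 0],
    [0.05, 0.036, -0.07, -0.24, 0],
    [0.076, 0.053, -0.105, -0.36, 0],
    [0.102, 0.071, -0.14, -0.48, 0],
    [0.128, 0.088, -0.175, -0.59, 0]
  ]
}}

```text
clock: 5.7
position: [0.5443, 0.1707, 0.7187]
orientation: [0.024, 0.218, 0.975, -0.039]
ft_force: [1.9, 1.3, -3.3]
gripper_width: 0.0127
finger_force: 59.5
```

```bash
python3 -c "
from h import *
goto((.55,.29,.75),65)"
```

```text
shift [ 0.0432  0.108  -0.1964] turn -0.0048656857964658505 cur yaw 64.72121673942574 tilt 5.294324090859404 az -71.30240291887348 q [-0.2546  0.1926 -0.2318  1.2682  0.1364  1.699   0.6657] gp [0.5489 0.1572 0.5644] t 5.7
```

Call:
{"api": "jog_arm", "payload": {
  "series": [
    [0.01, 0.027, -0.04, 0, 0],
    [0.02, 0.054, -0.08, 0, 0],
    [0.03, 0.081, -0.12, 0, 0],
    [0.04, 0.108, -0.16, 0, 0],
    [0.04, 0.108, -0.21, 0, 0]
  ]
}}

```text
clock: 6.2
position: [0.5584, 0.254, 0.7999]
orientation: [0.018, 0.222, 0.974, -0.041]
ft_force: [1.7, 0.1, -5.9]
gripper_width: 0.0126
finger_force: 59.2
```

Call:
{"api": "jog_arm", "payload": {
  "series": [
    [0, 0, -0.05, 0, 0],
    [0, 0, -0.1, 0, 0],
    [0, 0, -0.15, 0, 0],
    [0, 0, -0.2, 0, 0],
    [0, 0, -0.25, 0, 0]
  ]
}}

```text
clock: 6.7
position: [0.4517, 0.2566, 0.8876]
orientation: [0.08, 0.201, 0.976, 0.005]
ft_force: [-0.6, 7.0, -3.8]
gripper_width: 0.0129
finger_force: 60.1
```

```bash
python3 -c "
from h import *
goto((.55,.29,.75),65)"
```

```text
shift [-0.0548  0.0632 -0.0042] turn 0.03452683448469067 cur yaw 66.97824189591952 tilt 9.224945530612327 az -7.828682053062865 q [-1.1086  0.1364  0.5594  0.9857  0.0325  1.9158  0.6207] gp [0.4763 0.2533 0.7346] t 6.7
```

Call:
{"api": "jog_arm", "payload": {
  "series": [
    [-0.02, 0.025, -0.04, 0, 0],
    [-0.04, 0.05, -0.08, 0, 0],
    [-0.06, 0.075, -0.12, 0, 0],
    [-0.08, 0.1, -0.16, 0, 0],
    [-0.1, 0.125, -0.2, 0, 0]
  ]
}}

```text
clock: 7.2
position: [0.3546, 0.254, 0.9994]
orientation: [0.227, 0.219, 0.947, 0.068]
ft_force: [-2.3, 7.0, -2.1]
gripper_width: 0.0127
finger_force: 60.4
```

```bash
python3 -c "
from h import *
goto((.55,.29,.75),65)"
```

```text
shift [-0.0407  0.0505  0.1572] turn 0.03173715884447251 cur yaw 66.81840525552458 tilt 27.417168091887607 az 3.556902561627484 q [-1.137   0.012   0.2604  0.8528  0.3605  1.914   0.4247] gp [0.4258 0.2584 0.8618] t 7.2
```

Call:
{"api": "jog_arm", "payload": {
  "series": [
    [-0.02, 0.03, -0.03, 0, 0],
    [-0.04, 0.06, -0.06, 0, 0],
    [-0.04, 0.06, -0.06, 0, 0]
  ]
}}

```text
clock: 7.5
position: [0.3912, 0.2598, 1.0076]
orientation: [0.202, 0.213, 0.953, 0.078]
ft_force: [2.8, -0.0, -5.5]
gripper_width: 0.0128
finger_force: 60.3
```

```bash
cat >> h.py <<'E'
def lip():
    s=env.read_state();w,x,y,z=s["orientation"];M=R.from_quat([x,y,z,w]).as_matrix()
    # tote axes in tool: x_t=tool y, y_t=tool x, z_t=-tool z (handle at grasp point)
    Tt=np.column_stack([M[:,1],M[:,0],-M[:,2]]);g=s["position"]+M[:,2]*.155
    f=lambda p:g+Tt@(np.array(p)/1000-[0,0,.097])
    low=Tt.T@np.array([0,0,-1]);print("lip_edge",f([-82.5,57.5,30]),"corner",f([-80.5,55.5,3]),"tilt",np.degrees(np.arccos(Tt[2,2])),"low dir in tote (want 135)",np.degrees(np.arctan2(low[1],low[0])))
E
python3 -c "
from h import *
goto((.55,.29,.75),65);lip()
cv2.imwrite('pics/d1.png',np.hstack([cams.capture('side')[:,:,::-1],cams.capture('scene')[:,:,::-1]])[::1,::1]);i=cv2.imread('pics/d1.png');cv2.imwrite('pics/d1.png',cv2.resize(i,(800,300),interpolation=cv2.INTER_AREA))"
```

```text
shift [-0.0278  0.0258  0.1467] turn 0.04207998402153919 cur yaw 67.41100548641215 tilt 25.021749541420736 az 8.638399083996061 q [-1.5074  0.1191  0.9373  0.7558  0.0915  1.9162  0.5875] gp [0.456  0.2697 0.8671] t 7.5
lip_edge [0.4056 0.225  0.7668] corner [0.4193 0.2276 0.7435] tilt 25.021749541420736 low dir in tote (want 135) 123.78525881040903
```

View pics/d1.png

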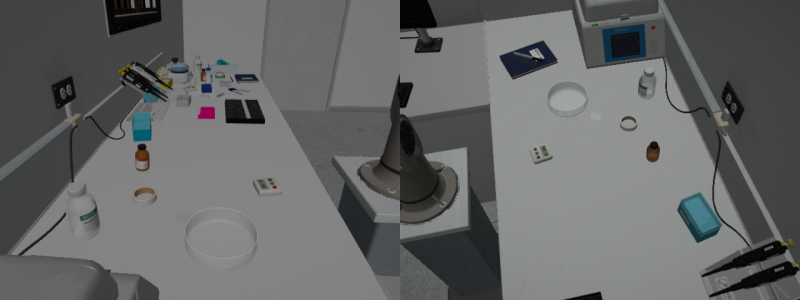

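Both views show the bench undisturbed: the dish, timer, tape and bottle are unchanged, and the tote is above both frames.

Call:
{"api": "jog_arm", "payload": {
  "series": [
    [0, 0, -0.04, 0, 0],
    [0, 0, -0.08, 0, 0],
    [0, 0, -0.1, 0, 0],
    [0, 0, -0.1, 0, 0]
  ]
}}

```text
clock: 8.0
position: [0.3521, 0.2521, 1.0339]
orientation: [0.227, 0.209, 0.946, 0.099]
ft_force: [-3.1, -1.3, -2.4]
gripper_width: 0.0132
finger_force: 60.4
```

```bash
python3 -c "
from h import *
goto((.55,.29,.75),65);lip()"
```

```text
shift [-0.0332  0.0232  0.1908] turn 0.06211516020558129 cur yaw 68.55893652355878 tilt 28.692496124047338 az 11.029602725774597 q [-1.9972  0.0728  1.3598  0.7531  0.1536  1.9162  0.5671] gp [0.4251 0.2664 0.8979] t 8.0
lip_edge [0.3812 0.2242 0.7935] corner [0.3963 0.2276 0.7712] tilt 28.692496124047338 low dir in tote (want 135) 125.95812803589867
```

Call:
{"api": "jog_arm", "payload": {
  "series": [
    [0, 0, -0.05, 0, 0],
    [0, 0, -0.1, 0, 0],
    [0, 0, -0.15, 0, 0],
    [0, 0, -0.15, 0, 0]
  ]
}}

```text
clock: 8.4
position: [0.343, 0.2536, 1.0462]
orientation: [0.241, 0.219, 0.94, 0.105]
ft_force: [-2.6, -4.3, -1.9]
gripper_width: 0.0132
finger_force: 60.5
```

```bash
python3 -c "
from h import *
goto((.55,.29,.75),65);lip()"
```

```text
shift [-0.0258  0.0171  0.2068] turn 0.048823438134977054 cur yaw 67.79737694645226 tilt 30.465616538054707 az 10.418900292427285 q [-2.012   0.1059  1.4436  0.719   0.1066  1.9159  0.5797] gp [0.4203 0.2678 0.9126] t 8.4
lip_edge [0.3787 0.2277 0.8065] corner [0.3944 0.231  0.7846] tilt 30.465616538054707 low dir in tote (want 135) 126.59690364188859
```

Call:
{"api": "jog_arm", "payload": {
  "series": [
    [0, 0, -0.05, 0, 0],
    [0, 0, -0.1, 0, 0],
    [0, 0, -0.15, 0, 0],
    [0, 0, -0.2, 0, 0],
    [0, 0, -0.2, 0, 0]
  ]
}}

```text
clock: 8.9
position: [0.294, 0.293, 1.0588]
orientation: [0.232, 0.153, 0.948, 0.153]
ft_force: [-10.7, 2.7, -5.9]
gripper_width: 0.0126
finger_force: 60.3
```

```bash
python3 -c "
from h import *
goto((.55,.29,.75),65);lip()"
```

```text
shift [-0.0964 -0.0581  0.23  ] turn 0.1985613121203467 cur yaw 76.37672515907572 tilt 32.250700878655735 az 24.28557757651505 q [-2.3248  0.0324  1.4356  0.7028  0.2275  1.9162  0.4871] gp [0.3694 0.3271 0.9277] t 8.9
lip_edge [0.3352 0.2878 0.8186] corner [0.3505 0.2948 0.7973] tilt 32.250700878655735 low dir in tote (want 135) 132.63838552589777
```

```bash
cat >> h.py <<'E'
def liptgt(t):
    s=env.read_state();w,x,y,z=s["orientation"];M=R.from_quat([x,y,z,w]).as_matrix()
    Tt=np.column_stack([M[:,1],M[:,0],-M[:,2]]);g=s["position"]+M[:,2]*.155
    l=g+Tt@(np.array([-.0825,.0575,-.067]));print("to lip target: shift",M.T@(np.array(t)-l),"q",s["q"],"ft",s["ft_force"],s["finger_force"])
E
python3 -c "
from h import *
liptgt((.543,.29,.5))"
```

```text
to lip target: shift [-0.0498 -0.0675  0.371 ] q [-2.3248  0.0324  1.4356  0.7028  0.2275  1.9162  0.4871] ft [-10.6716   2.6764  -5.8648] 60.26615023612976
```

Call:
{"api": "jog_arm", "payload": {
  "series": [
    [-0.006, -0.008, 0.04, 0, 0],
    [-0.012, -0.016, 0.08, 0, 0],
    [-0.018, -0.025, 0.125, 0, 0],
    [-0.024, -0.033, 0.17, 0, 0],
    [-0.03, -0.041, 0.215, 0, 0]
  ]
}}

```text
clock: 9.4
position: [0.4331, 0.2666, 0.8757]
orientation: [0.243, 0.172, 0.943, 0.147]
ft_force: [1.8, 0.8, -3.6]
gripper_width: 0.0129
finger_force: 60.2
```

```bash
python3 -c "
from h import *
lip();liptgt((.543,.29,.5))"
```

```text
lip_edge [0.4778 0.2581 0.6362] corner [0.4937 0.2643 0.6151] tilt 32.94253089464679 low dir in tote (want 135) 131.4373912522912
to lip target: shift [ 0.0145 -0.0039  0.1536] q [-2.147  -0.2997  1.      1.2656  0.6289  1.5593  0.2479] ft [ 1.8184  0.8276 -3.6407] 60.23594856262207
```

Call:
{"api": "jog_arm", "payload": {
  "series": [
    [0.003, 0, 0.03, 0, 0],
    [0.006, 0, 0.06, 0, 0],
    [0.009, -0.002, 0.09, 0, 0],
    [0.012, -0.003, 0.12, 0, 0],
    [0.0145, -0.004, 0.15, 0, 0]
  ]
}}

```text
clock: 9.9
position: [0.4962, 0.2986, 0.7428]
orientation: [0.243, 0.172, 0.943, 0.146]
ft_force: [-0.6, 0.5, -3.6]
gripper_width: 0.0123
finger_force: 60.2
```

```bash
python3 -c "
from h import *
lip();liptgt((.543,.29,.3))"
```

```text
lip_edge [0.5409 0.2896 0.5034] corner [0.5568 0.2957 0.4823] tilt 32.91282323688685 low dir in tote (want 135) 131.24740196919348
to lip target: shift [ 0.0815 -0.0719  0.1719] q [-2.2924 -0.2971  1.2894  1.4887  0.6214  1.2596  0.216 ] ft [-0.6359  0.4734 -3.5594] 60.235199332237244
```

Call:
{"api": "jog_arm", "payload": {
  "series": [
    [0.016, -0.014, 0.034, 0, 0],
    [0.032, -0.028, 0.068, 0, 0],
    [0.04, -0.035, 0.085, 0, 0]
  ]
}}

```text
clock: 10.2
position: [0.4966, 0.2986, 0.6401]
orientation: [0.242, 0.172, 0.944, 0.144]
ft_force: [-0.2, 0.4, -3.5]
gripper_width: 0.013
finger_force: 60.2
```

```bash
python3 -c "
from h import *
lip();liptgt((.543,.29,.3))"
```

```text
lip_edge [0.5405 0.2888 0.4005] corner [0.5563 0.2949 0.3793] tilt 32.67108594735759 low dir in tote (want 135) 131.0481573892193
to lip target: shift [ 0.0393 -0.0339  0.0861] q [-2.2781 -0.2991  1.3368  1.7009  0.6546  1.0605  0.1368] ft [-0.1844  0.4081 -3.4733] 60.248780250549316
```

Call:
{"api": "jog_arm", "payload": {
  "series": [
    [0.015, -0.013, 0.033, 0.02, 0],
    [0.03, -0.026, 0.066, 0.04, 0],
    [0.04, -0.034, 0.086, 0.07, 0]
  ]
}}

```text
clock: 10.5
position: [0.4937, 0.2971, 0.5423]
orientation: [0.239, 0.205, 0.937, 0.153]
ft_force: [0.2, -0.6, -3.9]
gripper_width: 0.0129
finger_force: 60.2
```

```bash
python3 -c "
from h import *
lip();liptgt((.543,.29,.16))"
```

```text
lip_edge [0.5354 0.2935 0.3022] corner [0.5514 0.2995 0.2811] tilt 32.9849714782851 low dir in tote (want 135) 134.97187441470953
to lip target: shift [ 0.047  -0.0554  0.1225] q [-2.3713 -0.3375  1.4519  1.8777  0.7885  0.8972 -0.0802] ft [ 0.1791 -0.5778 -3.8888] 60.217387676239014
```

Call:
{"api": "jog_arm", "payload": {
  "series": [
    [0.01, -0.012, 0.025, 0, 0],
    [0.02, -0.024, 0.05, 0, 0],
    [0.02, -0.024, 0.05, 0, 0]
  ]
}}

```text
clock: 10.8
position: [0.4767, 0.2826, 0.4927]
orientation: [0.241, 0.203, 0.936, 0.156]
ft_force: [-1.0, 0.2, -3.2]
gripper_width: 0.0132
finger_force: 60.2
```

```bash
python3 -c "
from h import *
lip();liptgt((.543,.29,.16));print(env.read_state()['clock'])
a=[cams.capture(n)[:,:,::-1] for n in ('side','scene')]
cv2.imwrite('pics/d2.png',cv2.resize(np.hstack(a),(800,300),interpolation=cv2.INTER_AREA))"
```

```text
lip_edge [0.5195 0.2802 0.2528] corner [0.5356 0.2863 0.2318] tilt 33.346690114713475 low dir in tote (want 135) 135.18173531177354
to lip target: shift [ 0.0216 -0.0205  0.0915] q [-2.3402 -0.3373  1.4493  1.9972  0.8558  0.7971 -0.1639] ft [-1.0414  0.2138 -3.227 ] 60.24280786514282
10.8
```

View pics/d2.png

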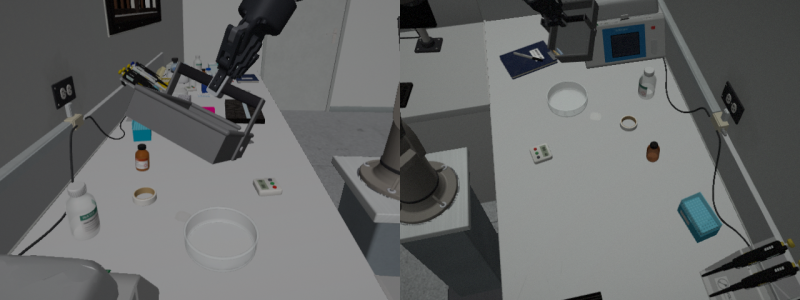

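Side view: the tote is tilted with its low corner at about (225,160) of the half-size picture, and the dish is at (221,236). The bench is unchanged.

```bash
python3 -c "
from h import *
lip();liptgt((.543,.29,.25));liptgt((.57,.305,.25))
for n in ('side','scene'):
    c=cams.calibration(n);k,d=K(c);print(n,cv2.projectPoints(np.array([[.5195,.2802,.2528]]),c['rvec'],c['tvec'],k,d)[0].ravel()/1.6)"
```

```text
lip_edge [0.5231 0.2829 0.257 ] corner [0.5393 0.289  0.2361] tilt 33.70993128969667 low dir in tote (want 135) 135.56165371885336
to lip target: shift [-0.01    0.0095  0.0175] q [-2.3414 -0.3373  1.4499  1.9887  0.8549  0.7969 -0.1618] ft [ 0.8825  0.4    -2.8995] 60.24972975254059
to lip target: shift [-0.0247  0.0307  0.0345] q [-2.3414 -0.3373  1.4499  1.9887  0.8549  0.7969 -0.1618] ft [ 0.8825  0.4    -2.8995] 60.24972975254059
side [236.5226 139.1963]
scene [155.8783  55.5391]
```

Call:
{"api": "jog_arm", "payload": {
  "series": [
    [-0.008, 0.01, 0.011, 0, 0],
    [-0.016, 0.02, 0.022, 0, 0],
    [-0.0247, 0.03, 0.034, 0, 0],
    [-0.0247, 0.03, 0.034, 0, 0]
  ]
}}

```text
clock: 11.3
position: [0.4904, 0.2813, 0.5082]
orientation: [0.249, 0.204, 0.932, 0.167]
ft_force: [0.2, -0.6, -4.2]
gripper_width: 0.0131
finger_force: 60.3
```

```bash
python3 -c "
from h import *
lip();liptgt((.543,.29,.16))"
```

```text
lip_edge [0.5382 0.2833 0.2692] corner [0.5547 0.2898 0.2487] tilt 34.82428505481416 low dir in tote (want 135) 136.2077637266157
to lip target: shift [ 0.0424 -0.0379  0.0936] q [-2.3314 -0.3373  1.4544  1.9635  0.8476  0.7898 -0.1352] ft [ 0.1963 -0.5509 -4.1684] 60.25534451007843
```

```bash
python3 -c "
from h import *
s=env.read_state();w,x,y,z=s['orientation'];M=R.from_quat([x,y,z,w]).as_matrix()
print(M.T@np.array([0,-.25,.05]))"
```

```text
[-0.1356 -0.1947 -0.0934]
```

Call:
{"api": "jog_arm", "payload": {
  "series": [
    [-0.022, -0.032, -0.015, 0, 0],
    [-0.049, -0.07, -0.034, 0, 0],
    [-0.076, -0.11, -0.052, 0, 0],
    [-0.104, -0.149, -0.071, 0, 0],
    [-0.13, -0.187, -0.09, 0, 0]
  ]
}}

```text
clock: 11.8
position: [0.4897, 0.085, 0.5468]
orientation: [0.248, 0.203, 0.933, 0.166]
ft_force: [0.3, 0.3, -3.5]
gripper_width: 0.0129
finger_force: 60.2
```

```bash
python3 -c "
from h import *
lip();liptgt((.543,.29,.27))"
```

```text
lip_edge [0.5371 0.0867 0.3078] corner [0.5536 0.0931 0.2872] tilt 34.711600250063896 low dir in tote (want 135) 136.04311992124659
to lip target: shift [0.104  0.1616 0.0766] q [-1.4892 -0.3361  0.9855  2.0217  0.4809  0.7366  0.4345] ft [ 0.2894  0.3212 -3.4718] 60.240944623947144
```

```bash
python3 -c "
from h import *
s=env.read_state();w,x,y,z=s['orientation'];M=R.from_quat([x,y,z,w]).as_matrix()
print(M.T@np.array([.1,-.2,0.0]))"
```

```text
[-0.1716 -0.1429  0.0113]
```

Call:
{"api": "jog_arm", "payload": {
  "series": [
    [-0.034, -0.028, 0.002, 0, 0],
    [-0.068, -0.056, 0.004, 0, 0],
    [-0.102, -0.084, 0.006, 0, 0],
    [-0.137, -0.114, 0.009, 0, 0],
    [-0.171, -0.143, 0.011, 0, 0]
  ]
}}

```text
clock: 12.3
position: [0.5638, -0.0995, 0.5578]
orientation: [0.257, 0.199, 0.931, 0.165]
ft_force: [0.3, 1.6, -3.1]
gripper_width: 0.0133
finger_force: 61.1
```

```bash
python3 -c "
from h import *
lip();liptgt((.543,.29,.2));liptgt((.66,.25,.2))"
```

```text
lip_edge [ 0.6156 -0.0995  0.3197] corner [ 0.6325 -0.0931  0.2993] tilt 35.53810508987871 low dir in tote (want 135) 134.68359876703278
to lip target: shift [0.2838 0.268  0.1375] q [-1.5321 -0.3354  1.4477  1.8522  0.1792  0.7403  1.0656] ft [ 0.2866  1.586  -3.1102] 61.089956760406494
to lip target: shift [0.1733 0.2667 0.193 ] q [-1.5321 -0.3354  1.4477  1.8522  0.1792  0.7403  1.0656] ft [ 0.2866  1.586  -3.1102] 61.089956760406494
```

Call:
{"api": "jog_arm", "payload": {
  "series": [
    [0.03, 0.028, 0.005, 0, 0],
    [0.062, 0.059, 0.015, 0, 0],
    [0.094, 0.09, 0.03, 0, 0],
    [0.126, 0.12, 0.045, 0, 0],
    [0.16, 0.151, 0.06, 0, 0]
  ]
}}

```text
clock: 12.8
position: [0.514, 0.113, 0.5016]
orientation: [0.255, 0.205, 0.931, 0.163]
ft_force: [0.3, 0.1, -2.8]
gripper_width: 0.0132
finger_force: 61.1
```

```bash
python3 -c "
from h import *
lip();liptgt((.543,.29,.2))"
```

```text
lip_edge [0.5645 0.1126 0.2632] corner [0.5813 0.1187 0.2428] tilt 35.23797596051504 low dir in tote (want 135) 134.94793804565458
to lip target: shift [0.1252 0.1209 0.0752] q [-1.3967 -0.0828  1.045   2.0452  0.1194  0.5248  0.7224] ft [ 0.3132  0.0657 -2.771 ] 61.0921847820282
```

Call:
{"api": "jog_arm", "payload": {
  "series": [
    [0.025, 0.024, 0.01, 0, 0],
    [0.055, 0.053, 0.025, 0, 0],
    [0.085, 0.082, 0.045, 0, 0],
    [0.112, 0.108, 0.065, 0, 0],
    [0.125, 0.121, 0.075, 0, 0]
  ]
}}

```text
clock: 13.3
position: [0.4911, 0.294, 0.4373]
orientation: [0.254, 0.202, 0.932, 0.162]
ft_force: [-1.0, 0.5, -4.2]
gripper_width: 0.0129
finger_force: 61.1
```

```bash
python3 -c "
from h import *
lip();liptgt((.543,.29,.13))"
```

```text
lip_edge [0.5413 0.2933 0.1988] corner [0.558  0.2996 0.1784] tilt 35.12227268967664 low dir in tote (want 135) 134.77646287982293
to lip target: shift [ 0.0252 -0.0303  0.0565] q [-1.4648  0.2022  0.8851  2.032   0.0131  0.3866  0.4964] ft [-0.9637  0.5089 -4.1627] 61.09815716743469
```

Call:
{"api": "jog_arm", "payload": {
  "series": [
    [0.006, -0.008, 0.013, 0, 0],
    [0.013, -0.016, 0.027, 0, 0],
    [0.019, -0.023, 0.042, 0, 0],
    [0.023, -0.028, 0.052, 0, 0],
    [0.023, -0.028, 0.052, 0, 0]
  ]
}}

```text
clock: 13.8
position: [0.494, 0.2859, 0.3741]
orientation: [0.254, 0.204, 0.932, 0.161]
ft_force: [-1.3, 0.5, -3.2]
gripper_width: 0.0129
finger_force: 61.1
```

```bash
python3 -c "
from h import *
lip();liptgt((.543,.29,.135))
a=[cams.capture(n)[:,:,::-1] for n in ('side','scene')]
cv2.imwrite('pics/d3.png',cv2.resize(np.hstack([a[0][150:450,150:550],a[1][0:300,100:500]]),(800,300)))
cv2.imwrite('pics/w3.png',cams.capture('wrist')[:,:,::-1])"
```

```text
lip_edge [0.5437 0.2848 0.1355] corner [0.5605 0.2909 0.115 ] tilt 35.01753233121717 low dir in tote (want 135) 134.77742743647383
to lip target: shift [0.0032 0.004  0.001 ] q [-1.3073  0.2871  0.7434  2.0972 -0.1086  0.2395  0.5929] ft [-1.2629  0.513  -3.202 ] 61.082843542099
```

View pics/d3.png

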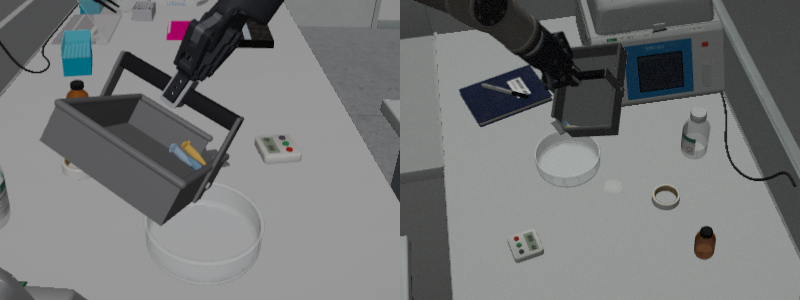

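View pics/w3.png

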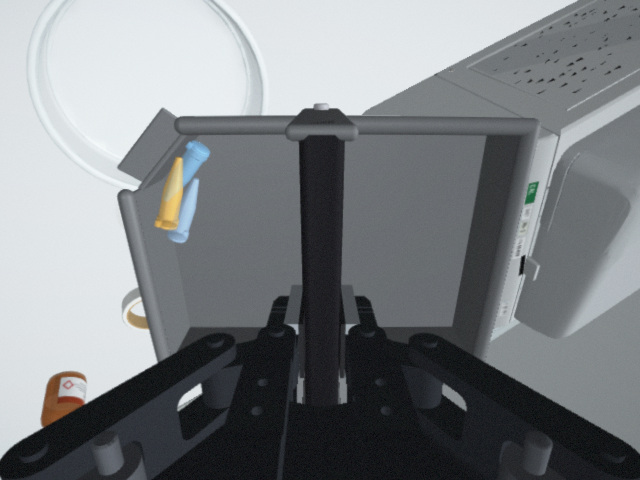

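All three tubes lie together in the cut corner (about (185,195) in the wrist view), with the lip at (150,148) above the dish. The tool was tilted 5° when it gripped, so I'll put the actual grip transform into the lip estimate and check it against the picture.

```bash
cat >> h.py <<'E'
def true():
    s=env.read_state();f=lambda q:R.from_quat([q[1],q[2],q[3],q[0]]).as_matrix()
    Mg=f([.044,.793,.608,-.014]);pg=np.array([.5478,-.2297,.2515])
    T0=R.from_euler('z',-15,degrees=True).as_matrix();o0=np.array([.5544,-.2448,0])
    M=f(s["orientation"]);Tt=M@Mg.T@T0
    P=lambda p:s["position"]+M@Mg.T@(T0@(np.array(p)/1000)+o0-pg)
    low=Tt.T@np.array([0,0,-1]);l=P([-82.5,57.5,30])
    print("true lip",l,"lowest",P([-82.5,57.5,0]),"tip",P([-92,67,38]),"tilt",np.degrees(np.arccos(Tt[2,2])),"low",np.degrees(np.arctan2(low[1],low[0])),"shift",M.T@(np.array([.543,.29,.135])-l),s["clock"])
    c=cams.calibration("wrist");k,d=K(c);Tc=np.linalg.inv(c["T_tool_cam"])
    for p in ([-82.5,57.5,30],[-65,75,45],[100,75,45]):
        t=M.T@(P(p)-s["position"]);q=Tc[:3,:3]@t+Tc[:3,3];print(cv2.projectPoints(q[None],np.zeros(3),np.zeros(3),k,d)[0].ravel())
E
python3 -c "
from h import *
true()"
```

```text
true lip [0.5379 0.2847 0.1434] lowest [0.5518 0.2903 0.1174] tip [0.5233 0.2792 0.1435] tilt 30.10418026327355 low 136.5064166417559 shift [0.0019 0.0027 0.0106] 13.95
[157.4846 159.613 ]
[177.2446 124.9485]
[522.9664 125.5924]
```

Call:
{"api": "jog_arm", "payload": {
  "series": [
    [0.001, 0.002, 0.006, 0, 0],
    [0.002, 0.003, 0.01, 0, 0],
    [0.002, 0.003, 0.01, 0, 0],
    [0.002, 0.003, 0.01, 0, 0],
    [0.002, 0.003, 0.01, 0, 0]
  ]
}}

```text
clock: 14.45
position: [0.4996, 0.291, 0.3683]
orientation: [0.255, 0.205, 0.931, 0.163]
ft_force: [-0.4, -0.1, -4.0]
gripper_width: 0.0131
finger_force: 61.1
```

Call:
{"api": "jog_arm", "payload": {
  "series": [
    [0, 0, 0, 0, 0],
    [0, 0, 0, 0, 0],
    [0, 0, 0, 0, 0],
    [0, 0, 0, 0, 0],
    [0, 0, 0, 0, 0]
  ]
}}

```text
clock: 14.95
position: [0.4995, 0.2912, 0.3683]
orientation: [0.255, 0.205, 0.931, 0.163]
ft_force: [0.3, 0.5, -3.1]
gripper_width: 0.0128
finger_force: 61.1
```

```bash
python3 -c "
from h import *
true();print(np.abs(env.read_state()['dq']).max())
cv2.imwrite('pics/w4.png',cams.capture('wrist')[:300,:,::-1])"
```

```text
true lip [0.5422 0.2897 0.135 ] lowest [0.5561 0.2954 0.109 ] tip [0.5276 0.2842 0.1352] tilt 30.059808107750893 low 136.5115634762272 shift [-0.0005  0.0005  0.0004] 14.95
[157.484  159.6135]
[177.2438 124.9493]
[522.9636 125.5932]
0.0022412347162852507
```

View pics/w4.png

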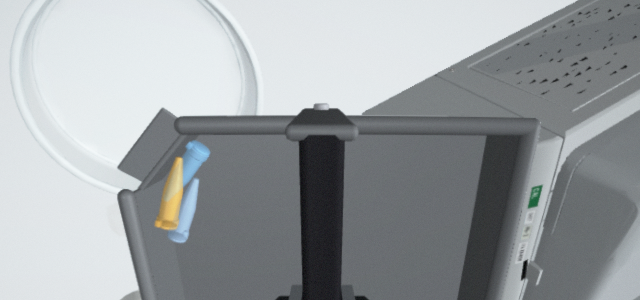

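The tubes are still in the corner and the arm is at rest. One last check is the dish centre from this view.

```bash
python3 -c "
from h import *
s=env.read_state()
for p in [(12,70),(262,80),(120,195)]: print(onz('wrist',p,.045,s))
from scipy.optimize import least_squares
P=np.array([onz('wrist',p,.045,s)[:2] for p in [(12,70),(262,80),(108,188),(30,130),(262,110)]])
print(least_squares(lambda v:np.hypot(*(P-v[:2]).T)-v[2],[.54,.29,.08]).x)"
```

```text
[0.491  0.2354 0.045 ]
[0.5679 0.3692 0.045 ]
[0.5927 0.2279 0.045 ]
[0.5439 0.2937 0.0793]
```

The wrist view puts the dish centre at (0.544, 0.294) with a radius of 79 mm, which agrees with the earlier measurement. The lip edge is within about 5 mm of it, so I'm handing in.

```bash
python3 -c "
from h import *
print(env.sign_off())"
```

```text
the job is handed in; nothing more can be done
None
```

Handed in at about 15 s: the arm is holding the tote still at about 30° of tilt, all three tubes are together in the cut-off corner, and the pouring lip is within about 5 mm of the dish's middle, with the tote's lowest edge about 6 cm above its rim; nothing else on the bench was touched.

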